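# Unlock the folding stay and close the tool case

## Robot

A 6-joint arm with a two-finger parallel gripper is mounted at the origin on the work surface; the furniture and walls round the work are solid. World frame = base frame: x ahead of the robot, y to its left, z up, the work surface at z = 0. Lengths are in m, angles in rad, forces in N, time in s.
With the tool pointing down it reaches from about 0.225 to 0.725 m from the base axis. Payload 3.1 kg.
Tool frame: the origin (TCP) lies between the finger pads; the fingertips stand 14 mm ahead of it and the grasp point (between the pads) lies 5 mm behind it (finger_overhang is the z of the fingertips in the tool frame, in m); z points along the fingers, y is the line along which they close (so a half turn about z gives the same grasp; the last joint's range is limited). The gripper opens to 85 mm and grips with 20 to 120 N. Pads are 22 mm wide; open, the fingers measure 114 mm over their backs; the gripper's body (76 mm by 85 mm) begins 54 mm behind the grasp point. The pads swing forward as they close: fully open they stand 13 mm farther back than shut.
Start: joints at [-1.277, 0.048, 0.099, 1.622, 0, 1.443], TCP at [0.215, -0.479, 0.245] pointing down, gripper open.
Joint ranges: [-2.91, 2.91], [-0.99, 1.94], [-1.21, 1.42], [-2.12, 2.29], [-1.49, 1.47], [-3.14, 3.14]. Speed limits (rad/s): [2.79, 2.79, 3.14, 3.14, 3.14, 3.14].

## Interface

Orientations are given as [roll, pitch, yaw] about the fixed x, y, z axes, in that order (R = Rz(yaw) Ry(pitch) Rx(roll)).
In Python, from cell import * gives the robot as it stands.
- The arm moves only by the tool drive_tool, never from a script. Its argument "rows" is a list of rows, each a list of 7 numbers: the shift along the tool's x, y, z in mm, then the turn, a rotation vector about the tool's x, y, z in rad, then the closure, from -1 (fully open) to 1 (shut). A call has 1 to 20 rows; each row shifts and turns the commanded pose from where the row before left it, along the tool's axes as they then stand; what a row does not reach is not made up. A row lasts 1/12 s, in which the tool goes at most 41.7 mm and 7.16 degrees, less where a joint would pass 70% of its speed; a pose out of reach is approached as far as the arm can. A call with a gripper value outside its range is refused whole. The fingers move at their own pace and stop on an object; the grip force is fixed at half the most. Time passes only in rows, so rows that do not move let the fingers close. It gives the time, the measured TCP pose, the force, the opening and the grip force at its end, in the units of the state.
- sense(): the state, without advancing time (a new reading comes with each control period).
- snapshot(name): name is "side" or "top"; returns the picture (480x640x3 uint8, red, green, blue); there is no depth.
- camera_model(name): a dict with "K" (3x3 intrinsics, pixels), "dist_coeffs" ([k1, k2, p1, p2, k3] as OpenCV has them; the pictures are not rectified), "world_from_camera" (4x4, takes a point from camera to world coordinates). Camera axes: x right, y down, z forward; pixel columns grow to the right and rows downward; lengths in m; the calibration is good to about 2 mm. A picture is of the moment at which its call begins. camera_model takes no time and is no camera call.
- hand_in(): hands the job in; it is judged then, once.
The state is a dict: "time_s": time; "joint_positions": joint angles; "qd": joint speeds; "joint_torque": joint torques, N m; "ee_pos": TCP position; "tool_rot": TCP orientation; "contact_force": force on the tool from outside, world axes, zero at the start; "wrist_torque": the same for the moment, N m; "opening": finger opening in m; "grip_force": force on a finger pad.
Only numpy, scipy, OpenCV 4.12 (cv2) and the standard library are available. Lean on these libraries where they do the work, as an engineer would, in place of code of your own. Each camera call takes 0.05 s, during which the arm holds its last target. There are 200 camera calls.

## Task

The wooden tool case stands open, its lid propped by the folding steel stay on its right-hand side. Lift the stay's knee, which has a wooden grip, well past centre so that it unlocks and stays up; then let go of it and lower the lid gently until it is fully shut.

Things in the scene. Friction and masses are not known exactly. Their poses are not given: they have to be found in the camera images.
- case: Wooden tool case fixed to the bench, 220 deep (x), 260 wide (y), base 100 high, 140 with the lid shut. Origin: centre of its underside on the bench. x points from its front to the hinged back (away from the robot), y left, z up. The lid is a shell 220 x 260 x 40 deep, hinged about a line along y at x = +110, z = +100. The folding steel stay is outside the right-hand (-y) wall.
- knee_grip (a point): Middle of the stay's wooden grip: level round bar along case y, 16 diameter, 58 long, sticking out sideways at the knee; this point is 62 outside the right-hand wall, 155 above the bench. Clear of the lid: take it from above, closing along case x. Rises on an arc of radius 132 about the stay's lower pivot (case x = -85, z = +90): up and a little to the front. Under 10 N lifts it.
- knee (a joint): Bend of the stay's knee, rad. 0: locked on its stop, sagging below straight, so the lid cannot be pushed down. 0.24: straight (centre), after 9 mm of lift. Beyond: past centre, unlocked; well past is 0.5 or more, 20 to 30 mm of lift in all. Released there it stays up. It changes further as the lid comes down. Lower link 132 long, upper link (knee to lid) 54.
- lid (a joint): How far the lid is lowered, rad: 0 as found (1.06 rad above level), 1.06 fully shut. It sinks about 0.04 as the knee is lifted 30 mm. Lid 0.45 kg; its stiff hinge holds it at any angle once unlocked, so push it all the way down: a few newtons on its outer top face near the front edge, along the arc about the hinge line.

How it is judged:
By the outcome, as a careful person would: the job done as asked, in the order asked, and still so for the second after the job is handed in, with the robot touching nothing.
It also fails if it takes over 53 s, if anything falls off the work surface, if the arm or the gripper's body presses on something with over 40 N, if the wrist force passes 120 N, or if a joint passes its speed limit or range.

## Working session

There is one attempt and no reset: what is moved stays moved. The work goes in short steps, Python scripts to look and compute and a tool call to move; the robot and the scene stay as the last step left them, time stands still between calls to the robot, and variables do not carry over. Pictures are saved under pics/ and viewed, at most 10 in all, crops included, and the job is handed in when it is done.

Besides the shell and the picture viewer there is one more tool, called after "Request:" in YAML: its name, and indented under it one key for each argument. drive_tool: Moves the arm, as the interface text tells. Its arguments: {"type":"object","properties":{"rows":{"type":"array"}},"required":["rows"]}

```bash
mkdir -p pics; python3 - <<'E'
from cell import *
import cv2
for n in("side","top"):
    cv2.imwrite(f"pics/{n}0.png",snapshot(n)[:,:,::-1]); m=camera_model(n); print(n,m)
s=sense();print(s)
E
```

```text
side {'K': array([[545.97541237,   0.        , 318.602764  ],
       [  0.        , 545.97541237, 237.51552331],
       [  0.        ,   0.        ,   1.        ]]), 'dist_coeffs': array([-0.04685231,  0.        ,  0.        ,  0.        ,  0.        ]), 'world_from_camera': array([[ 0.9206955 , -0.17787315,  0.34739163,  0.31121733],
       [-0.38968992, -0.46797414,  0.7931847 , -0.79266252],
       [ 0.02148404, -0.8656566 , -0.50017705,  0.57190079],
       [ 0.        ,  0.        ,  0.        ,  1.        ]])}
top {'K': array([[483.06825251,   0.        , 310.81799989],
       [  0.        , 483.06825251, 245.85454558],
       [  0.        ,   0.        ,   1.        ]]), 'dist_coeffs': array([-0.09453509,  0.        ,  0.        ,  0.        ,  0.        ]), 'world_from_camera': array([[-0.35666136, -0.81531182,  0.45613518,  0.24420603],
       [-0.93421218,  0.3079363 , -0.18006345,  0.11761792],
       [ 0.00634728, -0.49034872, -0.87150321,  0.87164109],
       [ 0.        ,  0.        ,  0.        ,  1.        ]])}
{'time_s': 0.1, 'joint_positions': array([-1.27679231e+00,  4.86529259e-02,  9.77072211e-02,  1.62195644e+00,
       -1.28447872e-05,  1.44298919e+00]), 'qd': array([-0.00015216,  0.000251  ,  0.0038189 ,  0.00094319, -0.00102936,
       -0.00178992]), 'joint_torque': array([ 2.20572554e-03, -3.39850616e+01,  3.20935893e+01,  1.58375467e-02,
       -1.85580220e-04,  2.97944794e-06]), 'ee_pos': array([ 0.21477131, -0.47848844,  0.2442228 ]), 'tool_rot': array([-3.13950238e+00, -2.55665868e-04,  4.21810895e-01]), 'contact_force': array([-1.41151202,  0.19400949, -0.59825134]), 'wrist_torque': array([-0.04076856,  0.00054696,  0.00705895]), 'grip_force': 0.0, 'opening': 0.08567568395725006}
```

View pics/side0.png

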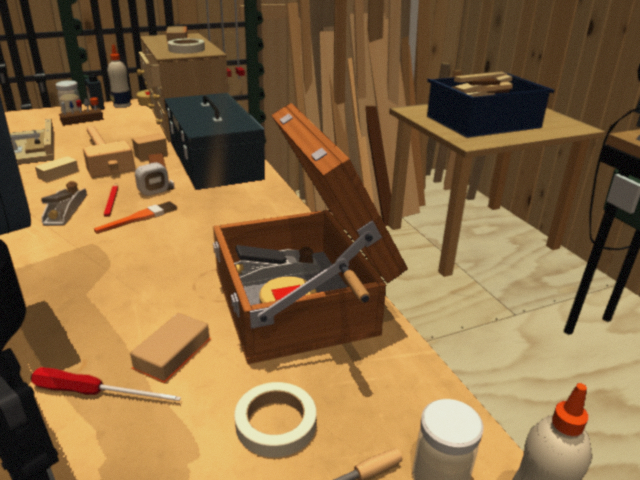

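View pics/top0.png

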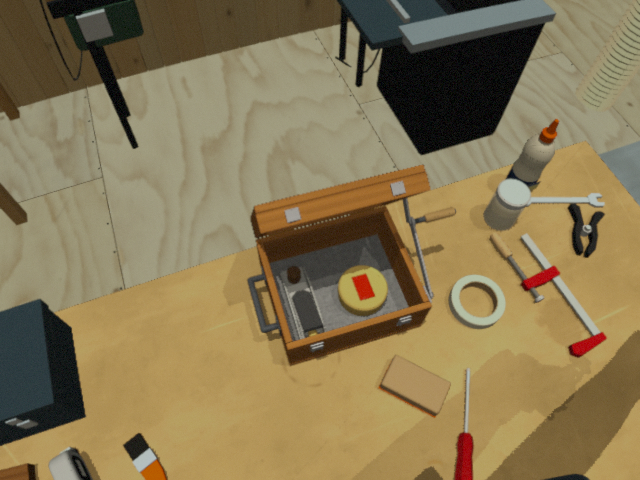

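The side view shows the grip running from about (343,267) to (367,299), with the stay's pivots at about (263,318) and (369,236). In the top view the grip runs from about (417,220) to (455,212), and the case rim is at about (288,358)–(430,310). I'll zoom in for exact corners.

```bash
python3 - <<'E'
import cv2,numpy as np
a=cv2.imread("pics/side0.png")[195:365,205:415]; b=cv2.imread("pics/top0.png")[160:370,240:465]
a=cv2.resize(a,None,fx=3.5,fy=3.5,interpolation=3);cv2.imwrite("pics/sz.png",a)
b=cv2.resize(b,None,fx=2.8,fy=2.8,interpolation=3);cv2.imwrite("pics/tz.png",b)
E
```

```text
(no output)
```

View pics/sz.png

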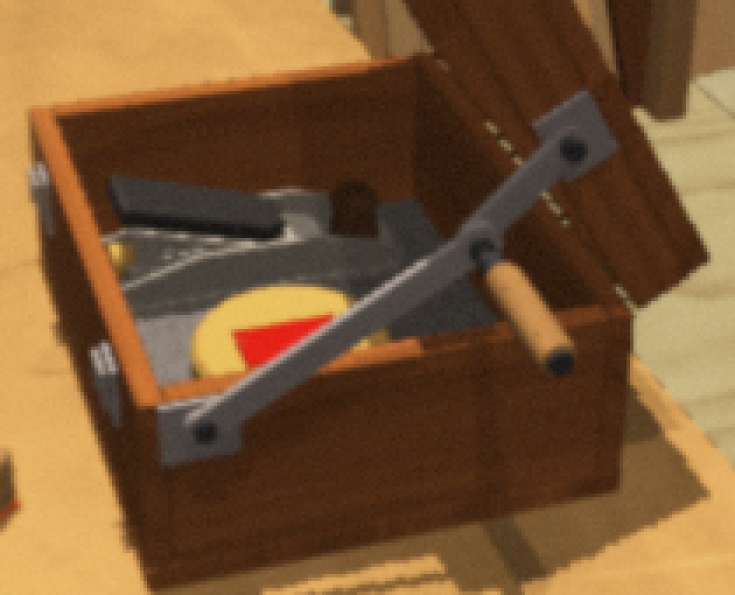

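View pics/tz.png

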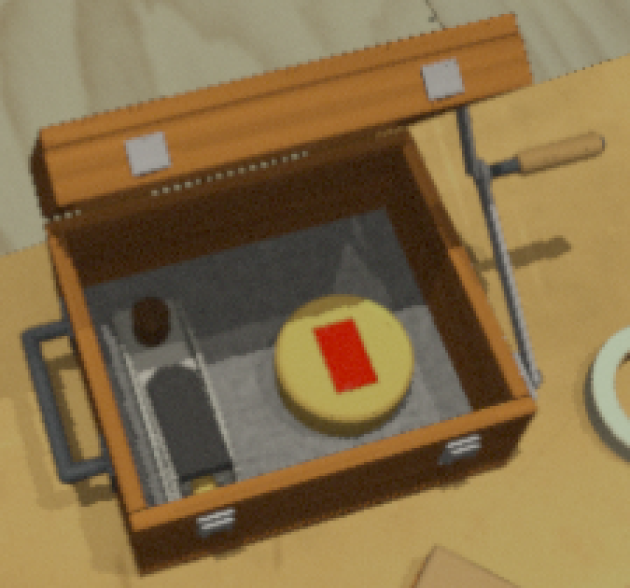

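The side crop gives the rim front-left (33,108), front-right (150,402) and back-right (632,312), and the base corners (150,588) and (617,490). The grip middle is near (528,310). The top crop gives the rim front-left (135,520), front-right (533,405) and back-left (52,230), with the grip middle near (562,154).

```bash
cat >h.py <<'E'
from cell import *
import cv2,numpy as np
def ray(n,p):
    m=camera_model(n);u=cv2.undistortPoints(np.array([[p]],float),m["K"],m["dist_coeffs"])[0,0]
    T=m["world_from_camera"];return T[:3,3],T[:3,:3]@np.array([u[0],u[1],1])
def onz(n,p,z):
    o,d=ray(n,p);return o+d*(z-o[2])/d[2]
def tri(a,b):
    (o,d),(p,e)=ray("side",a),ray("top",b);s=np.linalg.lstsq(np.c_[d,-e],p-o,rcond=None)[0]
    x,y=o+s[0]*d,p+s[1]*e;return (x+y)/2,np.linalg.norm(x-y)
S=lambda x,y:(x/3.5+205-.4,y/3.5+195-.4)
P=lambda x,y:(x/2.8+240-.3,y/2.8+160-.3)
E
python3 - <<'E'
from h import *
np.set_printoptions(precision=4,suppress=True)
obs=[("s",(33,108),(-110,130),.1),("s",(150,402),(-110,-130),.1),("s",(632,312),(110,-130),.1),("s",(150,588),(-110,-130),0),("s",(617,490),(110,-130),0),
("t",(135,520),(-110,130),.1),("t",(533,405),(-110,-130),.1),("t",(52,230),(110,130),.1),("t",(142,575),(-110,130),0)]
W=[];C=[]
for k,p,c,z in obs:
    w=onz("side",S(*p),z) if k=="s" else onz("top",P(*p),z); W.append(w[:2]);C.append(np.array(c)/1000)
W=np.array(W);C=np.array(C)
A=C-C.mean(0);B=W-W.mean(0);U,_,V=np.linalg.svd(A.T@B);R=(U@V).T;t=W.mean(0)-R@C.mean(0)
print(W,"\nyaw",np.arctan2(R[1,0],R[0,0]),"det",np.linalg.det(R),"t",t);print("res",(C@R.T+t-W)*1000)
g,e=tri(S(528,310),P(562,154));print("grip",g,e,"in case",R.T@(g[:2]-t))
print("ends",tri(S(562,364),P(602,143)),tri(S(492,262),P(520,165)))
print("plane155",onz("side",S(528,310),.155),onz("top",P(562,154),.155))
E
```

```text
[[ 0.4811  0.0617]
 [ 0.467  -0.1946]
 [ 0.6788 -0.2091]
 [ 0.4629 -0.1926]
 [ 0.6805 -0.2091]
 [ 0.4855  0.0607]
 [ 0.4667 -0.1934]
 [ 0.6902  0.0457]
 [ 0.4801  0.0615]] 
yaw -0.06545288746094866 det 1.0 t [ 0.5812 -0.0735]
res [[-1.2161  1.7912]
 [-4.093  -1.4151]
 [ 3.6502 -1.2259]
 [ 0.0316 -3.4165]
 [ 1.9625 -1.2564]
 [-5.6051  2.7968]
 [-3.7539 -2.5424]
 [ 9.2341  3.3486]
 [-0.2104  1.9197]]
grip [ 0.5957 -0.2673  0.1593] 0.0011019250137111719 in case [ 0.0271 -0.1925]
ends (array([ 0.5953, -0.2977,  0.1554]), np.float64(3.697919176878745e-06)) (array([ 0.5956, -0.2364,  0.1624]), np.float64(9.028459185874071e-07))
plane155 [ 0.5993 -0.2615  0.155 ] [ 0.5972 -0.2694  0.155 ]
```

Grip at world (0.597, −0.267, 0.155) matches the nominal case-frame point (30, −192), with case yaw ≈ −0.065. First I'll turn the tool so its y lies along case x.

Request:
drive_tool:
  rows:
    - [0, 0, 0, 0, 0, -0.09, -1]
    - [0, 0, 0, 0, 0, -0.09, -1]
    - [0, 0, 0, 0, 0, -0.09, -1]
    - [0, 0, 0, 0, 0, -0.09, -1]
    - [0, 0, 0, 0, 0, -0.09, -1]
    - [0, 0, 0, 0, 0, -0.09, -1]
    - [0, 0, 0, 0, 0, -0.09, -1]
    - [0, 0, 0, 0, 0, -0.09, -1]
    - [0, 0, 0, 0, 0, -0.09, -1]
    - [0, 0, 0, 0, 0, -0.09, -1]
    - [0, 0, 0, 0, 0, -0.09, -1]
    - [0, 0, 0, 0, 0, -0.09, -1]

```text
time_s: 1.1
ee_pos: [0.2148, -0.4787, 0.2446]
tool_rot: [-3.141, -0.001, 1.506]
contact_force: [0.6, -0.1, 0.2]
opening: 0.0853
grip_force: 0.0
```

Request:
drive_tool:
  rows:
    - [14.7, 23, 0, 0, 0, 0, -1]
    - [14.7, 23, 0, 0, 0, 0, -1]
    - [14.7, 23, 0, 0, 0, 0, -1]
    - [14.7, 23, 0, 0, 0, 0, -1]
    - [14.7, 23, 0, 0, 0, 0, -1]
    - [14.7, 23, 0, 0, 0, 0, -1]
    - [14.7, 23, 0, 0, 0, 0, -1]
    - [14.7, 23, 0, 0, 0, 0, -1]
    - [14.7, 23, 0, 0, 0, 0, -1]
    - [14.7, 23, 0, 0, 0, 0, -1]
    - [14.7, 23, 0, 0, 0, 0, -1]
    - [14.7, 23, 0, 0, 0, 0, -1]
    - [14.7, 23, 0, 0, 0, 0, -1]
    - [14.7, 23, 0, 0, 0, 0, -1]
    - [14.7, 23, 0, 0, 0, 0, -1]
    - [14.7, 23, 0, 0, 0, 0, -1]
    - [0, 0, 0, 0, 0, 0, -1]
    - [0, 0, 0, 0, 0, 0, -1]

```text
time_s: 2.6
ee_pos: [0.5989, -0.2685, 0.2436]
tool_rot: [-3.139, -0.001, 1.504]
contact_force: [-0.5, -0.2, -0.2]
opening: 0.0853
grip_force: 0.0
```

Request:
drive_tool:
  rows:
    - [0, 0, 9.3, 0, 0, 0, -1]
    - [0, 0, 9.3, 0, 0, 0, -1]
    - [0, 0, 9.3, 0, 0, 0, -1]
    - [0, 0, 9.3, 0, 0, 0, -1]
    - [0, 0, 9.3, 0, 0, 0, -1]
    - [0, 0, 9.3, 0, 0, 0, -1]
    - [0, 0, 9.3, 0, 0, 0, -1]
    - [0, 0, 9.3, 0, 0, 0, -1]
    - [0, 0, 9.3, 0, 0, 0, -1]
    - [0, 0, 9.3, 0, 0, 0, -1]
    - [0, 0, 0, 0, 0, 0, -1]
    - [0, 0, 0, 0, 0, 0, -1]

```text
time_s: 3.6
ee_pos: [0.5978, -0.2694, 0.1512]
tool_rot: [-3.14, -0.001, 1.502]
contact_force: [-0.8, 0.1, 0.2]
opening: 0.0853
grip_force: 0.0
```

```bash
python3 - <<'E'
from h import *
a=snapshot("side")[:,:,::-1][180:330,240:440];cv2.imwrite("pics/s1.png",cv2.resize(a,None,fx=4,fy=4,interpolation=3))
E
```

```text
(no output)
```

View pics/s1.png

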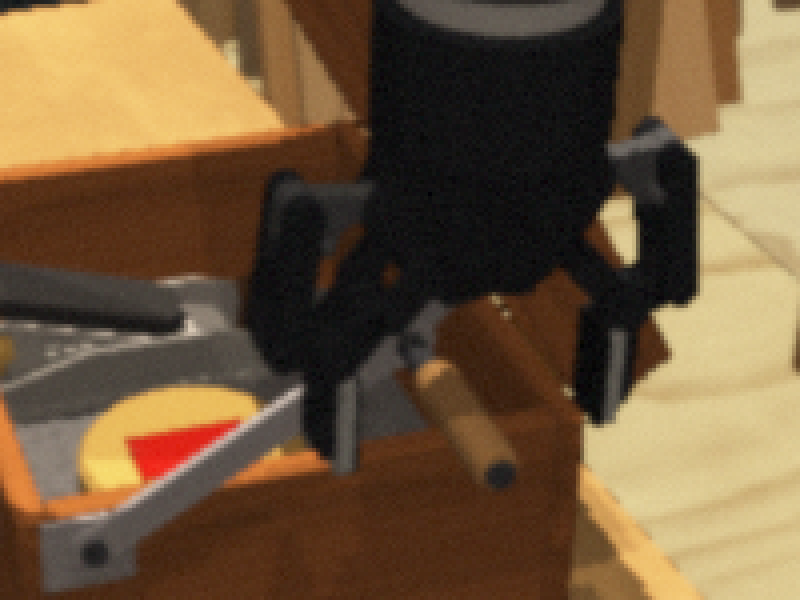

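The grip, about (415,365)–(500,475), lies midway between the open fingers, whose tips are at (345,470) and (605,420). I'll close on it.

Request:
drive_tool:
  rows:
    - [0, 0, 0, 0, 0, 0, 0]
    - [0, 0, 0, 0, 0, 0, 0.4]
    - [0, 0, 0, 0, 0, 0, 1]
    - [0, 0, 0, 0, 0, 0, 1]
    - [0, 0, 0, 0, 0, 0, 1]
    - [0, 0, 0, 0, 0, 0, 1]
    - [0, 0, 0, 0, 0, 0, 1]
    - [0, 0, 0, 0, 0, 0, 1]
    - [0, 0, 0, 0, 0, 0, 1]
    - [0, 0, 0, 0, 0, 0, 1]

```text
time_s: 4.48
ee_pos: [0.5972, -0.2697, 0.1527]
tool_rot: [-3.14, 0.0, 1.502]
contact_force: [-5.6, 0.1, 3.7]
opening: 0.0142
grip_force: 58.8
```

Request:
drive_tool:
  rows:
    - [0, -1.1, -1.75, 0, 0, 0, 1]
    - [0, -1.1, -1.75, 0, 0, 0, 1]
    - [0, -1.1, -1.75, 0, 0, 0, 1]
    - [0, -1.1, -1.75, 0, 0, 0, 1]
    - [0, -1.2, -1.75, 0, 0, 0, 1]
    - [0, -1.2, -1.75, 0, 0, 0, 1]
    - [0, -1.2, -1.75, 0, 0, 0, 1]
    - [0, -1.2, -1.75, 0, 0, 0, 1]
    - [0, -1.4, -1.75, 0, 0, 0, 1]
    - [0, -1.4, -1.75, 0, 0, 0, 1]
    - [0, -1.4, -1.75, 0, 0, 0, 1]
    - [0, -1.4, -1.75, 0, 0, 0, 1]
    - [0, -1.6, -1.75, 0, 0, 0, 1]
    - [0, -1.6, -1.75, 0, 0, 0, 1]
    - [0, -1.6, -1.75, 0, 0, 0, 1]
    - [0, -1.6, -1.75, 0, 0, 0, 1]
    - [0, 0, 0, 0, 0, 0, 1]
    - [0, 0, 0, 0, 0, 0, 1]

```text
time_s: 5.98
ee_pos: [0.5773, -0.2684, 0.1815]
tool_rot: [3.14, 0.001, 1.502]
contact_force: [2.3, -1.2, -1.4]
opening: 0.0141
grip_force: 58.8
```

Request:
drive_tool:
  rows:
    - [0, 0, 0, 0, 0, 0, 0.5]
    - [0, 0, 0, 0, 0, 0, 0]
    - [0, 0, 0, 0, 0, 0, -0.5]
    - [0, 0, 0, 0, 0, 0, -1]
    - [0, 0, 0, 0, 0, 0, -1]
    - [0, 0, 0, 0, 0, 0, -1]
    - [0, 0, 0, 0, 0, 0, -1]
    - [0, 0, 0, 0, 0, 0, -1]
    - [0, 0, 0, 0, 0, 0, -1]
    - [0, 0, -10, 0, 0, 0, -1]
    - [0, 0, -15, 0, 0, 0, -1]
    - [0, 0, -20, 0, 0, 0, -1]
    - [0, 0, -20, 0, 0, 0, -1]
    - [0, 0, -20, 0, 0, 0, -1]
    - [0, 0, -20, 0, 0, 0, -1]
    - [0, 0, -20, 0, 0, 0, -1]
    - [0, 0, -20, 0, 0, 0, -1]
    - [0, 0, -20, 0, 0, 0, -1]
    - [0, 0, 0, 0, 0, 0, -1]

```text
time_s: 7.57
ee_pos: [0.5778, -0.2688, 0.3513]
tool_rot: [3.134, 0.004, 1.502]
contact_force: [0.1, -0.4, 1.1]
opening: 0.0858
grip_force: 0.0
```

```bash
python3 - <<'E'
from h import *
a=snapshot("side")[:,:,::-1][80:360,200:440];cv2.imwrite("pics/s2.png",cv2.resize(a,None,fx=2.1,fy=2.1,interpolation=3))
print(sense())
E
```

```text
{'time_s': 7.6167, 'joint_positions': array([-5.40423931e-01,  4.32394461e-01,  7.68419096e-01,  1.90009883e+00,
       -7.26976339e-06,  1.09936338e+00]), 'qd': array([ 0.00024611,  0.01190063, -0.08155742, -0.03159893,  0.00144647,
        0.00081093]), 'joint_torque': array([-5.99717279e-02, -4.59293103e+01,  3.02504003e+01,  1.56171676e-01,
       -6.54334319e-03,  2.25608596e-05]), 'ee_pos': array([ 0.57787554, -0.26871302,  0.34916254]), 'tool_rot': array([3.13560707e+00, 3.05940410e-03, 1.50179616e+00]), 'contact_force': array([0.02526913, 0.19960113, 0.49344906]), 'wrist_torque': array([ 0.0080644 ,  0.00522693, -0.04254787]), 'grip_force': 0.0, 'opening': 0.08558943811275166}
```

View pics/s2.png

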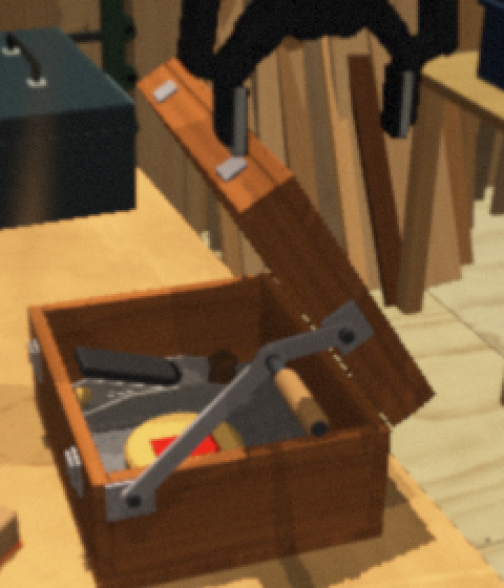

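The knee stays up, clearly past centre (kinked at about (275,365)), and the lid has barely sunk. Next I'll close the fingers and cross over to behind the lid's top face.

Request:
drive_tool:
  rows:
    - [0, 0, -8, 0, 0, 0, 1]
    - [0, 0, -10, 0, 0, 0, 1]
    - [0, 0, 0, 0, 0, 0, 1]
    - [18.6, 6.2, 0, 0, 0, 0, 1]
    - [18.6, 6.2, 0, 0, 0, 0, 1]
    - [18.6, 6.2, 0, 0, 0, 0, 1]
    - [18.6, 6.2, 0, 0, 0, 0, 1]
    - [18.6, 6.2, 0, 0, 0, 0, 1]
    - [18.6, 6.2, 0, 0, 0, 0, 1]
    - [18.6, 6.2, 0, 0, 0, 0, 1]
    - [18.6, 6.2, 0, 0, 0, 0, 1]
    - [18.6, 6.2, 0, 0, 0, 0, 1]
    - [18.6, 6.2, 0, 0, 0, 0, 1]
    - [0, 0, 0, 0, 0, 0, 1]
    - [0, 0, 0, 0, 0, 0, 1]

```text
time_s: 8.87
ee_pos: [0.6519, -0.086, 0.3619]
tool_rot: [-3.139, 0.0, 1.504]
contact_force: [0.0, 1.0, -0.4]
opening: -0.0001
grip_force: 0.0
```

Request:
drive_tool:
  rows:
    - [0, 0, 10, 0, 0, 0, 1]
    - [0, 0, 10, 0, 0, 0, 1]
    - [0, 0, 10, 0, 0, 0, 1]
    - [0, 0, 10, 0, 0, 0, 1]
    - [0, 0, 6, 0, 0, 0, 1]
    - [0, 0, 6, 0, 0, 0, 1]
    - [0, 0, 0, 0, 0, 0, 1]
    - [0, 0, 0, 0, 0, 0, 1]

```text
time_s: 9.53
ee_pos: [0.6515, -0.0874, 0.311]
tool_rot: [-3.141, 0.0, 1.501]
contact_force: [0.4, -0.1, -0.5]
opening: 0.0001
grip_force: 0.0
```

```bash
python3 - <<'E'
from h import *
# contact corner arc in case xz; 3 mm deeper than face, TCP = corner + (14.5,0), +14 z
th=np.linspace(1.02,0,11);s,h=195,38
x=110-s*np.cos(th)+h*np.sin(th)+14.5; z=100+s*np.sin(th)+h*np.cos(th)+14
p=sense()['ee_pos'];c,sn=np.cos(-.0655),np.sin(-.0655);d=p[:2]-[.5812,-.0735]
print("now",1e3*(c*d[0]+sn*d[1]),p[2]*1e3)
for i in range(11):print(th[i].round(3),x[i].round(1),z[i].round(1), (np.array([x[i]-x[i-1],z[i-1]-z[i]])/5).round(2) if i else "")
E
```

```text
now 71.01581991076199 311.0465049752391
1.02 54.8 300.0 
0.918 36.2 292.0 [-3.72  1.61]
0.816 18.6 282.1 [-3.53  1.98]
0.714 2.0 270.4 [-3.31  2.33]
0.612 -13.3 257.1 [-3.06  2.66]
0.51 -27.1 242.4 [-2.77  2.95]
0.408 -39.4 226.3 [-2.46  3.22]
0.306 -50.0 209.0 [-2.12  3.45]
0.204 -58.8 190.7 [-1.75  3.65]
0.102 -65.6 171.7 [-1.37  3.81]
0.0 -70.5 152.0 [-0.98  3.93]
```

Request:
drive_tool:
  rows:
    - [0, -3.2, 2.2, 0, 0, 0, 1]
    - [0, -3.2, 2.2, 0, 0, 0, 1]
    - [0, -3.2, 2.2, 0, 0, 0, 1]
    - [0, -3.2, 2.2, 0, 0, 0, 1]
    - [0, -3.2, 2.2, 0, 0, 0, 1]
    - [0, -3.7, 1.6, 0, 0, 0, 1]
    - [0, -3.7, 1.6, 0, 0, 0, 1]
    - [0, -3.7, 1.6, 0, 0, 0, 1]
    - [0, -3.7, 1.6, 0, 0, 0, 1]
    - [0, -3.7, 1.6, 0, 0, 0, 1]

```text
time_s: 10.37
ee_pos: [0.618, -0.0846, 0.2928]
tool_rot: [3.138, 0.0, 1.502]
contact_force: [3.3, -0.2, 0.5]
opening: -0.0
grip_force: 1.4
```

```bash
python3 - <<'E'
from h import *
a=snapshot("side")[:,:,::-1][60:360,200:460];cv2.imwrite("pics/s3.png",cv2.resize(a,None,fx=1.9,fy=1.9,interpolation=3))
E
```

```text
(no output)
```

View pics/s3.png

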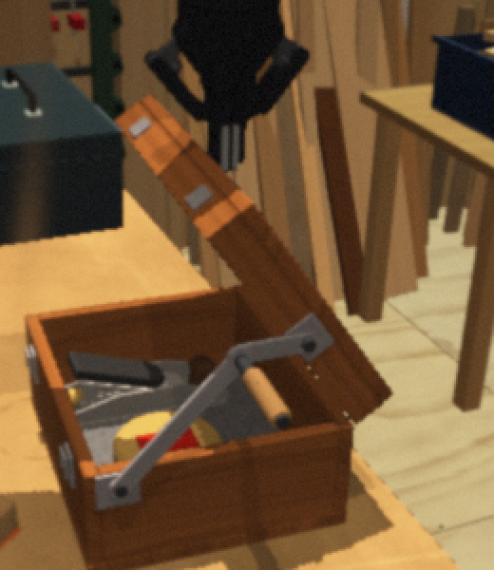

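The fingers, about (232,150), sit behind the lid's top face near the front edge and are pushing with 3 N. The lid is coming down and the knee (240,355) is folding upward. I'll continue along the arc.

Request:
drive_tool:
  rows:
    - [0, -3.5, 2.0, 0, 0, 0, 1]
    - [0, -3.5, 2.0, 0, 0, 0, 1]
    - [0, -3.5, 2.0, 0, 0, 0, 1]
    - [0, -3.5, 2.0, 0, 0, 0, 1]
    - [0, -3.5, 2.0, 0, 0, 0, 1]
    - [0, -3.3, 2.3, 0, 0, 0, 1]
    - [0, -3.3, 2.3, 0, 0, 0, 1]
    - [0, -3.3, 2.3, 0, 0, 0, 1]
    - [0, -3.3, 2.3, 0, 0, 0, 1]
    - [0, -3.3, 2.3, 0, 0, 0, 1]
    - [0, -3.1, 2.7, 0, 0, 0, 1]
    - [0, -3.1, 2.7, 0, 0, 0, 1]
    - [0, -3.1, 2.7, 0, 0, 0, 1]
    - [0, -3.1, 2.7, 0, 0, 0, 1]
    - [0, -3.1, 2.7, 0, 0, 0, 1]

```text
time_s: 11.67
ee_pos: [0.5675, -0.0811, 0.2568]
tool_rot: [-3.141, -0.0, 1.502]
contact_force: [1.1, 1.1, 2.6]
opening: -0.0003
grip_force: 1.2
```

Request:
drive_tool:
  rows:
    - [0, -2.8, 3.0, 0, 0, 0, 1]
    - [0, -2.8, 3.0, 0, 0, 0, 1]
    - [0, -2.8, 3.0, 0, 0, 0, 1]
    - [0, -2.8, 3.0, 0, 0, 0, 1]
    - [0, -2.8, 3.0, 0, 0, 0, 1]
    - [0, -2.5, 3.2, 0, 0, 0, 1]
    - [0, -2.5, 3.2, 0, 0, 0, 1]
    - [0, -2.5, 3.2, 0, 0, 0, 1]
    - [0, -2.5, 3.2, 0, 0, 0, 1]
    - [0, -2.5, 3.2, 0, 0, 0, 1]
    - [0, -2.1, 3.4, 0, 0, 0, 1]
    - [0, -2.1, 3.4, 0, 0, 0, 1]
    - [0, -2.1, 3.4, 0, 0, 0, 1]
    - [0, -2.1, 3.4, 0, 0, 0, 1]
    - [0, -2.1, 3.4, 0, 0, 0, 1]

```text
time_s: 12.92
ee_pos: [0.5308, -0.0786, 0.2088]
tool_rot: [-3.141, -0.0, 1.502]
contact_force: [-0.5, -0.1, 1.2]
opening: 0.0001
grip_force: 0.6
```

Request:
drive_tool:
  rows:
    - [0, -1.4, 3.0, 0, 0, 0, 1]
    - [0, -1.4, 3.0, 0, 0, 0, 1]
    - [0, -1.4, 3.0, 0, 0, 0, 1]
    - [0, -1.4, 3.0, 0, 0, 0, 1]
    - [0, -1.4, 3.0, 0, 0, 0, 1]
    - [0, -1.4, 3.0, 0, 0, 0, 1]
    - [0, -1.1, 3.0, 0, 0, 0, 1]
    - [0, -1.1, 3.0, 0, 0, 0, 1]
    - [0, -1.1, 3.0, 0, 0, 0, 1]
    - [0, -1.1, 3.0, 0, 0, 0, 1]
    - [0, -1.0, 3.0, 0, 0, 0, 1]
    - [0, -1.0, 3.0, 0, 0, 0, 1]
    - [0, 0, 0, 0, 0, 0, 1]

```text
time_s: 14.0
ee_pos: [0.5159, -0.0775, 0.1724]
tool_rot: [-3.14, -0.0, 1.502]
contact_force: [0.2, 1.2, 0.2]
opening: -0.0003
grip_force: 0.0
```

Request:
drive_tool:
  rows:
    - [0, -0.5, 2, 0, 0, 0, 1]
    - [0, -0.5, 2, 0, 0, 0, 1]
    - [0, -0.5, 2, 0, 0, 0, 1]
    - [0, -0.5, 2, 0, 0, 0, 1]
    - [0, -0.5, 2, 0, 0, 0, 1]
    - [0, -0.5, 2, 0, 0, 0, 1]
    - [0, -0.4, 2, 0, 0, 0, 1]
    - [0, -0.4, 2, 0, 0, 0, 1]
    - [0, -0.4, 1, 0, 0, 0, 1]
    - [0, 0, 0, 0, 0, 0, 1]

```text
time_s: 14.83
ee_pos: [0.5119, -0.0773, 0.1559]
tool_rot: [-3.141, -0.0, 1.502]
contact_force: [0.4, -1.0, 0.3]
opening: 0.0
grip_force: 0.0
```

Request:
drive_tool:
  rows:
    - [0, 0, 0.7, 0, 0, 0, 1]
    - [0, 0, 0.7, 0, 0, 0, 1]
    - [0, 0, 0.6, 0, 0, 0, 1]
    - [0, 0, 0, 0, 0, 0, 1]
    - [0, 0, 0, 0, 0, 0, 1]

```text
time_s: 15.25
ee_pos: [0.5122, -0.0773, 0.1543]
tool_rot: [3.142, -0.0, 1.502]
contact_force: [-0.1, 0.7, -0.5]
opening: 0.0002
grip_force: 0.0
```

Request:
drive_tool:
  rows:
    - [0, 0, 0.7, 0, 0, 0, 1]
    - [0, 0, 0.7, 0, 0, 0, 1]
    - [0, 0, 0.6, 0, 0, 0, 1]
    - [0, 0, 0, 0, 0, 0, 1]
    - [0, 0, 0, 0, 0, 0, 1]

```text
time_s: 15.67
ee_pos: [0.5123, -0.0773, 0.154]
tool_rot: [3.14, 0.0, 1.502]
contact_force: [-3.0, 0.3, 6.6]
opening: 0.0001
grip_force: 3.2
```

```bash
python3 - <<'E'
from h import *
a=snapshot("side")[:,:,::-1][160:370,200:440];cv2.imwrite("pics/s4.png",cv2.resize(a,None,fx=2.8,fy=2.8,interpolation=3))
print(sense()['contact_force'])
E
```

```text
[-1.79163348  1.47981565  6.45329837]
```

View pics/s4.png

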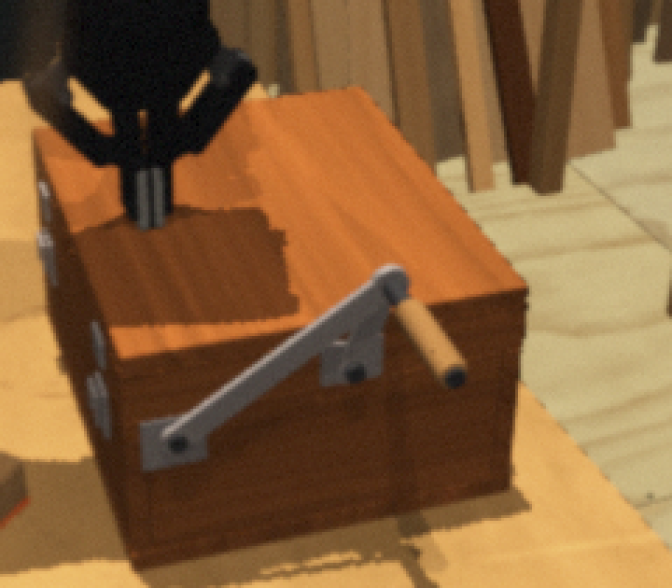

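The lid sits flush on the base, with the stay folded above it, and the tip height (0.140) matches a shut lid. I'll press a little more and see whether it moves.

Request:
drive_tool:
  rows:
    - [0, 0, 1, 0, 0, 0, 1]
    - [0, 0, 1, 0, 0, 0, 1]
    - [0, 0, 0, 0, 0, 0, 1]
    - [0, 0, 0, 0, 0, 0, 1]

```text
time_s: 16.05
ee_pos: [0.5123, -0.0774, 0.1539]
tool_rot: [3.139, 0.001, 1.502]
contact_force: [-5.7, 1.1, 12.9]
opening: 0.0003
grip_force: 6.6
```

It's hard shut: the force doubled with no further motion. Now I'll retract.

Request:
drive_tool:
  rows:
    - [0, 0, -2, 0, 0, 0, 1]
    - [0, 0, -4, 0, 0, 0, 1]
    - [0, 0, -10, 0, 0, 0, 1]
    - [0, 0, -15, 0, 0, 0, 1]
    - [0, 0, -15, 0, 0, 0, 1]
    - [0, 0, -15, 0, 0, 0, 1]
    - [0, 0, -15, 0, 0, 0, 1]
    - [0, 0, -15, 0, 0, 0, 1]
    - [0, 0, -10, 0, 0, 0, 1]
    - [0, 0, 0, 0, 0, 0, 1]
    - [0, 0, 0, 0, 0, 0, 1]
    - [0, 0, 0, 0, 0, 0, 1]
    - [0, 0, 0, 0, 0, 0, 1]

```text
time_s: 17.13
ee_pos: [0.5116, -0.0772, 0.2499]
tool_rot: [-3.139, -0.001, 1.502]
contact_force: [-0.3, -0.2, 0.1]
opening: 0.0002
grip_force: 0.0
```

```bash
python3 - <<'E'
from h import *
a=snapshot("side")[:,:,::-1][160:370,200:440];cv2.imwrite("pics/s5.png",cv2.resize(a,None,fx=2.8,fy=2.8,interpolation=3))
E
```

```text
(no output)
```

View pics/s5.png

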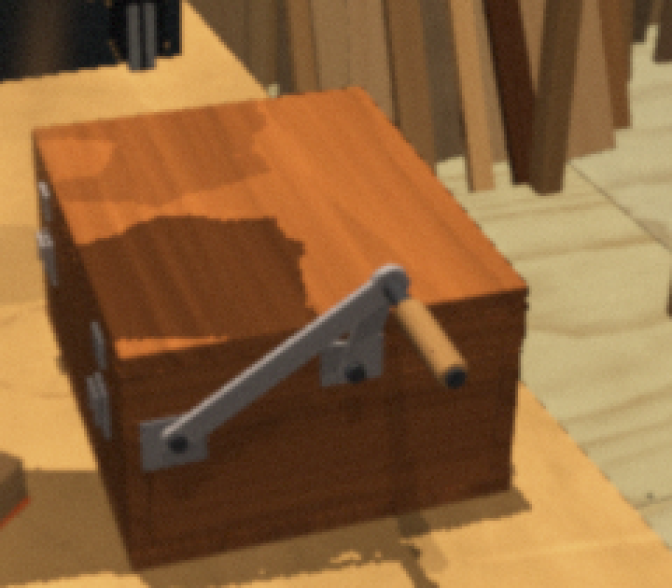

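The lid stays shut (front edge at about (118,358), unchanged) and the gripper is well clear.

```bash
python3 -c "
from cell import *
print(hand_in())"
```

```text
the job is handed in; nothing more can be done
None
```

I lifted the stay's knee about 29 mm, well past centre, and it stayed up when released; I then lowered the lid until it was fully shut, backed the gripper clear, and handed the job in at about 17 s (no verdict was returned).

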